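# Mix the sample bottles and clamp them in the shaker

## Task

First swing the shaker's toggle clamp back over centre until it rests at its open stop. Then, working from the slimmest brown sample bottle to the widest, hold each one upright on the middle of the vortex mixer's pad, press until the pad is fully down and keep it there for two seconds, then stand it upright on the black mat of the shaker, centred across the mat's width so that the clamp's bar will come down on its cap (anywhere along the length). When all the bottles are on the mat, swing the clamp back over onto their caps so that it stays shut, and leave the other things on the bench where they are.

Things in the scene. Friction and masses are not known exactly. Their poses are not given: they have to be found in the camera images.
- bottle40_mid (a point): Centre (half-way up) of the slimmest (40 mm) sample bottle; may be absent. All sample bottles are alike but for their thickness: upright brown cylinders with a white label and a white screw cap, 90 mm high in all: body 40 mm across up to 68 mm, then the cap, 34 mm across. About 130 g. z is its upright axis; the underside is 45 mm below this point
- bottle48_mid (a point): Centre (half-way up) of the second slimmest (48 mm) sample bottle; may be absent. All sample bottles are alike but for their thickness: upright brown cylinders with a white label and a white screw cap, 90 mm high in all: body 48 mm across up to 68 mm, then the cap, 40 mm across. About 160 g. z is its upright axis; the underside is 45 mm below this point
- bottle56_mid (a point): Centre (half-way up) of the third (56 mm) sample bottle; may be absent. All sample bottles are alike but for their thickness: upright brown cylinders with a white label and a white screw cap, 90 mm high in all: body 56 mm across up to 68 mm, then the cap, 47 mm across. About 200 g. z is its upright axis; the underside is 45 mm below this point
- bottle64_mid (a point): Centre (half-way up) of the widest (64 mm) sample bottle; may be absent. All sample bottles are alike but for their thickness: upright brown cylinders with a white label and a white screw cap, 90 mm high in all: body 64 mm across up to 68 mm, then the cap, 54 mm across. About 240 g. z is its upright axis; the underside is 45 mm below this point
- pad_up (a point): Centre of the top face of the vortex mixer's sprung pad as it stands when not pressed, 107 mm above the bench; this point is fixed and does not go down with the pad. The pad is a flat black rubber disc 86 mm across on top of a cream round housing 120 mm across at the foot
- pad (a joint): How far the mixer's pad is pressed down, m: 0 up, 0.010 fully down on its stop. It takes about 5 N to start it and 13 N to reach the stop, so a bottle's own weight does not press it; it springs up again
- mat (a point): Centre of the shaker's deck, 45 mm above the bench: a flat black rubber mat 110 mm (x) by 262 mm (y), flush with the flat top (250 x 300 mm) of a low cream housing, without a lip. Its own x axis points to the clamp's hinge, y runs along the mat's length, z up
- clamp_hinge (a point): Mid-point of the clamp's hinge axis, which runs along the mat's y, 85 mm from the mat's long centre line towards the mat's +x and 141 mm above the bench, between two dark steel posts that stand 75 mm either side of the middle (150 mm between their centres)
- clamp_handle (a point): Middle of the clamp's handle: a straight black-sleeved round rod, 15 mm thick, parallel to the hinge, 155 mm from it, with 105 mm free length between two side arms that join it to the hinge. Between handle and hinge, 85 mm from the hinge, a flat aluminium pressure bar 44 mm wide, 244 mm long and 12 mm thick spans the mat
- clamp (a joint): Clamp angle, rad. 0: arm level, pressure bar flat on the caps of bottles on the mat; grows as the arm is swung up and over towards the mat's +x; 2.2: open stop. With nothing under the bar it rests at -0.12. An over-centre spring drives it to the nearer end: dead centre is at about 1.15. About 4 N at the handle moves it either way, and it is damped, so swings over in a second or two
- petri: Bystander: a flat round dish, 54 mm across, 16 mm high; origin at its underside
- wellplate: Bystander: a clear 24-well plate, 86 x 128 x 18 mm; origin at its underside
- tipbox: Bystander: a grey pipette-tip box with a clear lid, 85 x 120 x 67 mm; origin at its underside
- beaker: Bystander: an open glass beaker, 76 mm across, 90 mm high; origin at its underside
- washbottle: Bystander: a white wash bottle, 72 mm across, 170 mm high; origin at its underside
- tape: Bystander: a roll of tape lying flat, 90 mm across, 20 mm high; origin at its underside
- pen: Bystander: a black marker pen, 14 mm thick, 120 mm long; origin at its underside

How it is judged:
By the outcome, as a careful person would: the job done as asked, in the order asked, and still so for the second after the job is handed in, with the robot touching nothing.
Of bottle40, bottle48, bottle56, bottle64 only 2 to 3 are there at a start; the rules pass over those that are not, and their reading is None.
At some moment in a run one of bottle56, bottle64 may be knocked a few centimetres aside while the robot is not near it.
It also fails if it takes over 210 s, if anything falls off the work surface, if the arm or the gripper's body presses on something with over 40 N, if the wrist force passes 120 N, or if a joint passes its speed limit or range.

## Robot

A 6-joint arm with a two-finger parallel gripper is mounted at the origin on the work surface. World frame = base frame: x ahead of the robot, y to its left, z up, the work surface at z = 0. Lengths are in mm, angles in rad, forces in N, time in s.
With the tool pointing down it reaches from about 400 to 925 mm from the base axis. Payload 12.5 kg.
Tool frame: the origin (TCP) lies between the finger pads; the fingertips stand 11 mm ahead of it and the grasp point (between the pads) lies 8 mm behind it (env.tip_extent is the distance from the TCP to the fingertips, in mm); x points along the fingers, z is the direction in which the jaws open and shut, and the axes are right-handed (so a half turn about x gives the same grasp; the last joint's range is limited). The gripper opens to 95 mm and grips with 3 to 60 N. Pads are 20 mm wide; open, the fingers measure 119 mm over their backs; the gripper's body (75 mm by 180 mm) begins 59 mm behind the grasp point.
Start: joints at [-1.422, 0.491, 1.559, -0, 1.092, -0.106], TCP at [157.555, -604.832, 225.661] pointing down, gripper open.
Joint ranges: [-3.1, 3.1], [-0.84, 2.19], [0.05, 2.79], [-1.13, 4.28], [0.06, 2.93], [-2.69, 2.69]. Speed limits (rad/s): [2.22, 2.22, 2.79, 3.14, 3.14, 3.14].

## Interface

Orientations are given as [roll, pitch, yaw] about the fixed x, y, z axes, in that order (R = Rz(yaw) Ry(pitch) Rx(roll)).
In Python, from cell import status, imaging, env gives the robot as it stands. The module is installed in compiled form; this text tells all that it offers.
- The arm moves only by the tool apply_moves, never from a script. Its argument "increments" is a list of rows, each a list of 5 numbers: the closure, from 0 (fully open) to 1 (shut), then the shift along the tool's x, y, z in mm, then the turn about the tool's x in degrees. A call has 1 to 10 rows; each row shifts and turns the commanded pose from where the row before left it, along the tool's axes as they then stand; what a row does not reach is not made up. A row lasts 1/10 s, in which the tool goes at most 50 mm and 8.59 degrees, less where a joint would pass 70% of its speed; a pose out of reach is approached as far as the arm can. A call with a gripper value outside its range is refused whole. The fingers move at their own pace and stop on an object; the grip force is fixed at half the most. Time passes only in rows, so rows that do not move let the fingers close. It gives the time, the measured TCP pose, the force and the opening at its end, in the units of the state.
- status.state(): the state, without advancing time (a new reading comes with each control period).
- imaging.read_camera(name): name is "scene" or "top" or "wrist"; returns a dict with "pixels" (400x640x3 uint8, red, green, blue), "fovy" (degrees; the focal length in pixels is half the picture's height over the tangent of half this angle, whatever the lens; pixels are square), "cx", "cy" (the principal point, pixels), "R" (3x3) and "t" (3): a world point X has camera coordinates R X + t. Camera axes: x right, y down, z forward; pixel columns grow to the right and rows downward; lengths in mm; the calibration is good to about 2 mm. The wrist camera is an equidistant fisheye: a pixel r from the principal point sees the ray r / f radians off the axis. A picture is of the moment at which its call begins. There is no depth.
- env.job_done(): hands the job in, once; it reports no verdict.
The state is a dict: "t": time; "joints": joint angles; "qvel": joint speeds; "tau": joint torques, N m; "eef_pos": TCP position; "tcp_rot": TCP orientation; "ft_force": force on the tool from outside, world axes, zero at the start; "moment": the same for the moment, N m; "opening": opening from 0.0 (shut) to 1.0 (fully open).
Only numpy, scipy, OpenCV 4.12 (cv2) and the standard library are available. Lean on these libraries where they do the work, as an engineer would, in place of code of your own. Each camera call takes 0.05 s, during which the arm holds its last target. There are 200 camera calls.

## Working session

There is one attempt and no reset: what is moved stays moved. The work goes in short steps, Python scripts to look and compute and a tool call to move; the robot and the scene stay as the last step left them, time stands still between calls to the robot, and variables do not carry over. Pictures are saved under pics/ and viewed, about 12 in all and at most 16, crops included, and the job is handed in when it is done.

Besides the shell and the picture viewer there is one more tool, called as a command line: name --pt "numbers of a row" for each row, then --argument value for the rest. apply_moves: Moves the arm, as the interface text tells. Its arguments: {"type":"object","properties":{"increments":{"type":"array"}},"required":["increments"]}

```bash
mkdir -p pics; cat > h.py <<'E'
import numpy as np, cv2
from cell import status, imaging, env
def cap(n,fn):
    c=imaging.read_camera(n); cv2.imwrite('pics/'+fn+'.png',cv2.cvtColor(c['pixels'],cv2.COLOR_RGB2BGR))
    np.savez('pics/'+fn+'.npz',**{k:c[k] for k in('fovy','cx','cy','R','t')}); return c
def load(fn): return np.load('pics/'+fn+'.npz')
def F(c): return 200/np.tan(np.radians(float(c['fovy']))/2)
def at(c,u,v,z,fish=False):
    f=F(c); R=np.array(c['R']);t=np.array(c['t']).ravel()
    d=np.array([(u-c['cx']),(v-c['cy'])],float)
    if fish:
        r=np.hypot(*d); th=r/f; ray=np.array([*(d/max(r,1e-9)*np.sin(th)),np.cos(th)])
    else: ray=np.array([*(d/f),1.])
    o=-R.T@t; w=R.T@ray; return o+w*(z-o[2])/w[2]
def proj(c,X,fish=False):
    R=np.array(c['R']);t=np.array(c['t']).ravel();p=R@np.array(X,float)+t;f=F(c)
    if fish:
        r=np.hypot(p[0],p[1]);th=np.arctan2(r,p[2]);q=p[:2]/r*th*f
    else:q=p[:2]/p[2]*f
    return q+[float(c['cx']),float(c['cy'])]
E
python3 - <<'E'
from h import *
for n in('scene','top','wrist'):
    c=cap(n,n+'0');R=np.array(c['R']);print(n,c['fovy'],c['cx'],c['cy'],-R.T@np.array(c['t']).ravel(),R.round(3).tolist())
print(status.state(),env.tip_extent)
E
```

```text
scene 42.43396404978303 321.4193748866676 191.7408951389155 [1331.65087406  726.40818204 1084.20788687] [[-0.707, 0.707, 0.0], [0.461, 0.462, -0.758], [-0.536, -0.536, -0.653]]
top 44.627028679917174 321.3766073954985 199.03039225064808 [ 342.17373236  -98.19395038 1273.17154219] [[0.023, -1.0, -0.012], [-0.988, -0.021, -0.151], [0.151, 0.016, -0.988]]
wrist 65.70646984690485 317.58455830563184 200.81323971283686 [ 233.46109071 -585.20473536  383.51503398] [[0.252, -0.968, 0.0], [-0.93, -0.242, 0.275], [-0.266, -0.069, -0.961]]
{'t': 0.15, 'joints': array([-1.42158226e+00,  4.91385738e-01,  1.55929710e+00,  5.06113737e-06,
        1.09169093e+00, -1.05621437e-01]), 'qvel': array([-2.95722448e-04, -2.00858230e-04, -9.52105820e-04,  9.22540353e-04,
       -5.55170096e-04, -4.77742297e-05]), 'tau': array([ 1.29853317e-03, -6.12898064e+01, -2.58279669e+01,  6.92833099e-02,
        4.73129586e-02, -7.01628528e-05]), 'eef_pos': array([ 157.54010706, -604.65352779,  225.22220811]), 'tcp_rot': array([3.03022372, 1.57001521, 1.71426056]), 'ft_force': array([ 0.89139225,  0.41921377, -0.10406832]), 'moment': array([-0.01987498, -0.01862174, -0.05361385]), 'opening': 1.0025205898607776} 11.0
```

View pics/top0.png

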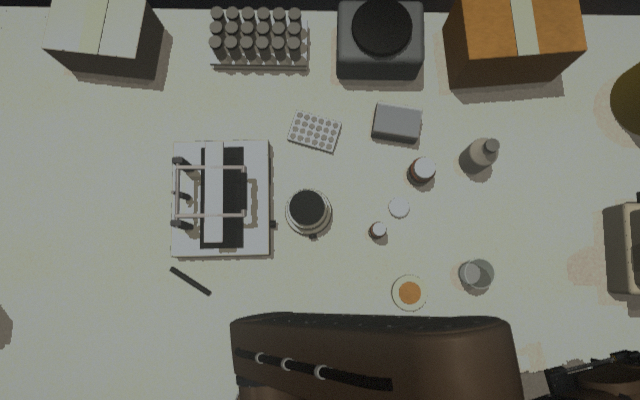

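View pics/scene0.png

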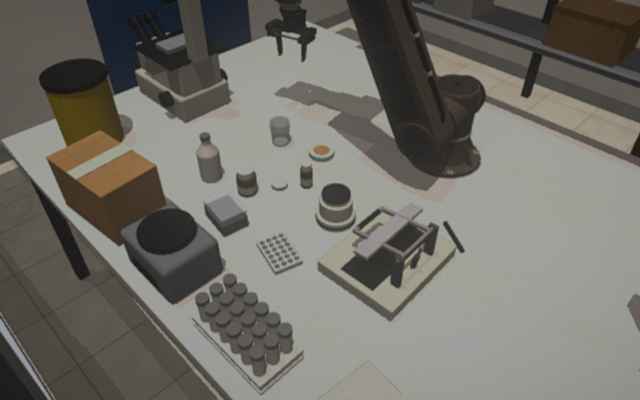

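```bash
python3 - <<'E'
from h import *
a=cv2.imread('pics/top0.png')[130:265,160:310];cv2.imwrite('pics/cA.png',cv2.resize(a,None,fx=4,fy=4,interpolation=2))
b=cv2.imread('pics/top0.png')[145:250,330:450];b=cv2.resize(b,None,fx=4,fy=4,interpolation=2)
cc=cv2.imread('pics/scene0.png')[150:215,225:325];cc=cv2.resize(cc,(480,312),interpolation=2)
w=cv2.imread('pics/wrist0.png')
cv2.imwrite('pics/cB.png',cv2.resize(np.vstack([b,cc]),None,fx=.8,fy=.8))
E
```

```text
(no output)
```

View pics/cA.png

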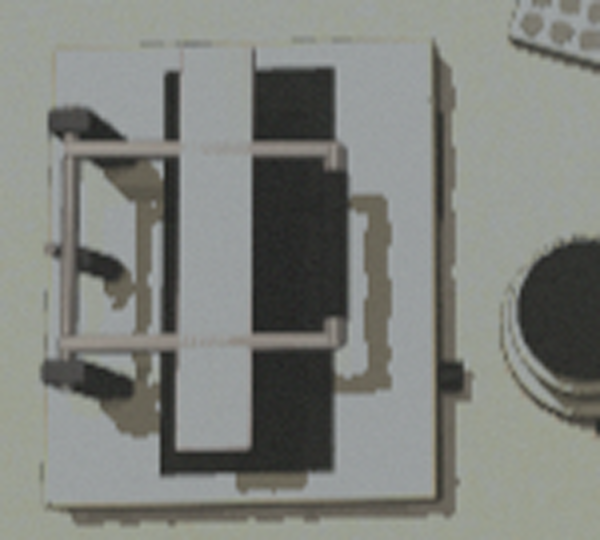

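View pics/cB.png

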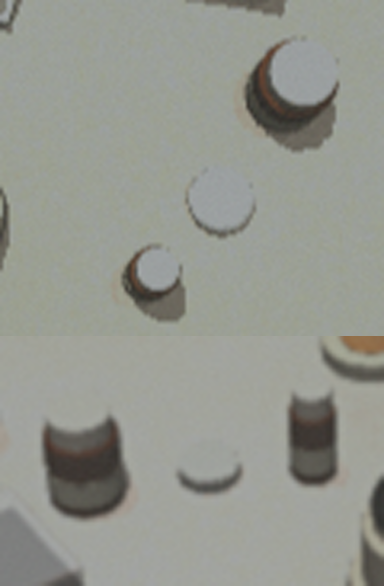

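View pics/wrist0.png

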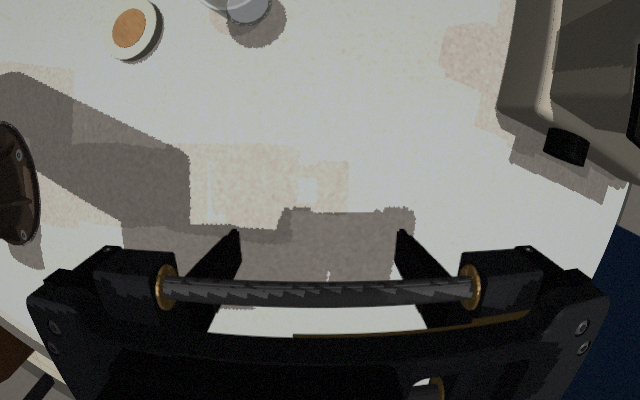

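```bash
python3 - <<'E'
from h import *
c=load('top0');A=lambda x,y,z:at(c,160+x/4-.4,130+y/4-.4,z).round(1)
print('mat',[A(*p,45) for p in((165,70),(334,67),(162,475),(333,470))])
print('house',[A(*p,45) for p in((55,45),(434,40),(46,508),(435,500))])
print('hinge',A(70,147,141),A(66,343,141)); 
for z in(122,141,160):print('handle',z,A(338,150,z),A(336,340,z),A(336,245,z))
B=lambda x,y,z:at(c,330+x/3.2-.4,145+y/3.2-.4,z).round(1)
print('big',B(304,72,90),'dia',B(338,72,90)-B(270,72,90));print('small',B(158,268,90),B(181,268,90)-B(136,268,90))
g=c; im=cv2.imread('pics/top0.png').astype(int)
# pad dark blob, white caps
def blob(m,x0,y0,x1,y1):
    m=m.astype(np.uint8);z=np.zeros_like(m);z[y0:y1,x0:x1]=m[y0:y1,x0:x1]
    n,l,s,ce=cv2.connectedComponentsWithStats(z);k=1+s[1:,4].argmax();return s[k],ce[k]
mx=im.max(2)
s,ce=blob(mx<70,284,185,335,235);print('pad',s,ce,at(c,*ce,107))
for n,b in(('big',(405,150,440,190)),('small',(366,218,392,245))):
    s,ce=blob((im.min(2)>150),*b);print(n,s,ce,at(c,*ce,90))
print('edge',at(c,320,312,0),at(c,235,316,0),at(c,500,316,0))
for n,p in(('tape',(409,292)),('petri',(399,208)),('pen',(190,281)),('beaker',(472,272)),('wash',(480,157)),('tip',(397,122)),('well',(314,131))):print(n,at(c,*p,20).round())
cs=load('scene0');print('scene padproj',proj(cs,[500,-82,107]))
E
```

```text
mat [array([659.7, 237.6,  45. ]), array([663.9, 127.6,  45. ]), array([397.7, 223.7,  45. ]), array([403.2, 116. ,  45. ])]
house [array([675.1, 310.5,  45. ]), array([683.2,  63.3,  45. ]), array([375.5, 295.6,  45. ]), array([385.9,  51. ,  45. ])]
hinge [586.7 265.3 141. ] [469.2 259.7 141. ]
handle 122 [592.2 108.6 122. ] [476.6 104.4 122. ] [533.9 107.1 122. ]
handle 141 [588.1 105.2 141. ] [474.4 101.1 141. ] [530.8 103.7 141. ]
handle 160 [583.9 101.8 160. ] [472.1  97.7 160. ] [527.6 100.3 160. ]
big [ 608.1 -333.1   90. ] dia [  1.  -52.4   0. ]
small [ 453.7 -221.2   90. ] [  0.8 -34.1   0. ]
pad [290 190  35  35 941] [306.55154091 207.38363443] [499.10266661 -44.47102821 107.        ]
big [415 157  22  20 330] [425.10606061 166.51818182] [ 609.59992679 -334.39398001   90.        ]
small [373 218  19  17 192] [381.96875    226.21354167] [ 459.0738069  -228.39625043   90.        ]
edge [244.8627688  -81.25187384   0.        ] [229.73538266 135.65276187   0.        ] [ 245.77092488 -538.31577044    0.        ]
tape [ 301. -305.   20.]
petri [ 514. -280.   20.]
pen [316. 251.  20.]
beaker [ 355. -464.   20.]
wash [ 654. -492.   20.]
tip [ 745. -275.   20.]
well [716. -55.  20.]
scene padproj [327.06240534 186.1124861 ]
```

```bash
cat >> h.py <<'E'
from scipy.spatial.transform import Rotation as Ro
def go(x,y,z,yaw=None):
    """total tool-axes shift (after turning) to reach TCP x,y,z ; yaw=jaw line angle (deg from world x, mod 180)"""
    s=status.state();R=Ro.from_euler('xyz',s['tcp_rot']).as_matrix();turn=0
    zy=np.degrees(np.arctan2(R[1,2],R[0,2]))
    if yaw is not None:
        # positive turn about tool x (down) lowers the world yaw
        turn=((zy-yaw+90)%180)-90
        R=R@Ro.from_euler('x',turn,degrees=True).as_matrix()
    d=R.T@(np.array([x,y,z])-s['eef_pos'])
    print('t',round(s['t'],2),'pos',s['eef_pos'].round(1),'jaw',zy.round(1),'turn',round(turn,1),'then d',d.round(1),'F',s['ft_force'].round(1),'op',round(s['opening'],3),'q6',s['joints'][5].round(2))
    return d
E
python3 - <<'E'
from h import *
print(Ro.from_euler('xyz',status.state()['tcp_rot']).as_matrix().round(3))
go(534,107,200,90+2.3); go(454,-221,250,0)
E
```

```text
[[-0.     0.968  0.252]
 [ 0.001  0.252 -0.968]
 [-1.     0.    -0.001]]
t 0.15 pos [ 157.5 -604.7  225.2] jaw -75.4 turn 12.3 then d [  25.7  404.7 -696. ] F [ 0.9  0.4 -0.1] op 1.003 q6 -0.11
t 0.15 pos [ 157.5 -604.7  225.2] jaw -75.4 turn -75.4 then d [-24.5 383.7 296.5] F [ 0.9  0.4 -0.1] op 1.003 q6 -0.11
```

apply_moves --pt "0.55 0 0 0 6.1" --pt "0.55 0 0 0 6.2" --pt "0.55 0 20 -35 0" --pt "0.55 0 20 -35 0" --pt "0.55 0 20 -35 0" --pt "0.55 0 20 -35 0" --pt "0.55 0 20 -35 0" --pt "0.55 0 20 -35 0" --pt "0.55 0 20 -35 0" --pt "0.55 0 20 -35 0"

```text
t: 1.15
eef_pos: [306.6, -317.1, 225.6]
tcp_rot: [-0.113, 1.571, -1.644]
ft_force: [0.6, -1.1, 0.4]
opening: 0.452
```

apply_moves --pt "0.55 0 20 -35 0" --pt "0.55 0 20 -35 0" --pt "0.55 0 20 -35 0" --pt "0.55 0 20 -35 0" --pt "0.55 0 20 -35 0" --pt "0.55 0 20 -35 0" --pt "0.55 0 20 -35 0" --pt "0.55 0 20 -35 0" --pt "0.55 0 0 0 0" --pt "0.55 0 0 0 0"

```text
t: 2.15
eef_pos: [454.7, -31.8, 225.4]
tcp_rot: [-1.432, 1.57, -2.96]
ft_force: [-1.0, -0.2, -0.2]
opening: 0.449
```

```bash
python3 - <<'E'
from h import *
go(534,107,200,92.3);cap('wrist','w1')
E
```

```text
t 2.15 pos [454.7 -31.8 225.4] jaw -87.6 turn 0.1 then d [  25.3   84.8 -135.5] F [-1.  -0.2 -0.2] op 0.449 q6 1.31
```

View pics/w1.png

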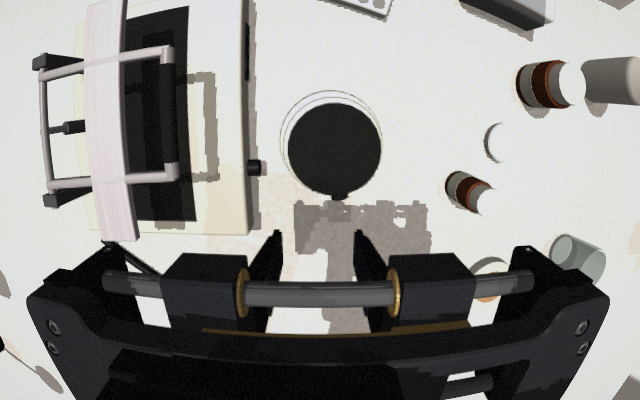

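```bash
python3 - <<'E'
from h import *
c=load('w1')
for z in(118,122,126):print('handle',at(c,169,112,z,1).round(1))
print('pad',at(c,334,148,107,1).round(1),'corners',[at(c,*p,107,1).round() for p in((288,149),(382,149),(334,103),(334,200))])
print('small',at(c,485,202,90,1).round(1),'big',at(c,570,85,90,1).round(1))
print('mat corners',[at(c,*p,45,1).round() for p in((188,7),(195,221))])
E
```

```text
handle [535.8 107.2 118. ]
handle [535.8 105.2 122. ]
handle [535.8 103.1 126. ]
pad [503.8 -44.8 107. ] corners [array([501.,  -4., 107.]), array([505., -89., 107.]), array([544., -43., 107.]), array([455., -47., 107.])]
small [ 455.5 -216.1   90. ] big [ 606.2 -328.8   90. ]
mat corners [array([663., 127.,  45.]), array([404., 116.,  45.])]
```

apply_moves --pt "0.55 0 21 -34 0" --pt "0.55 0 21 -34 0" --pt "0.55 0 21 -34 0" --pt "0.55 0 22 -34 0" --pt "0.55 22 0 0 0" --pt "0.55 22 0 0 0" --pt "0.55 22 0 0 0" --pt "0.55 22 0 0 0" --pt "0.55 23 0 0 0" --pt "0.55 0 0 0 0"

```text
t: 3.2
eef_pos: [533.1, 105.2, 112.4]
tcp_rot: [-1.497, 1.566, -3.03]
ft_force: [-0.3, 0.2, -0.2]
opening: 0.449
```

```bash
python3 - <<'E'
from h import *
go(535,106,114,92.3);cap('wrist','w2')
E
```

```text
t 3.2 pos [533.1 105.2 112.4] jaw -87.8 turn -0.1 then d [-1.6  2.  -0.7] F [-0.3  0.2 -0.2] op 0.449 q6 1.61
```

View pics/w2.png

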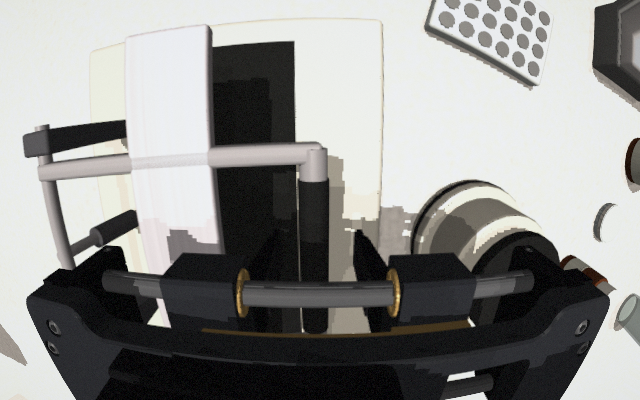

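apply_moves --pt "1 0 0 0 0" --pt "1 0 0 0 0" --pt "1 0 0 0 0" --pt "1 0 0 0 0" --pt "1 0 0 0 0" --pt "1 0 0 0 0" --pt "1 0 0 0 0" --pt "1 0 0 0 0"

```text
t: 4.05
eef_pos: [534.5, 107.1, 115.1]
tcp_rot: [1.819, 1.57, 0.288]
ft_force: [-1.0, 3.0, 5.4]
opening: 0.138
```

```bash
python3 - <<'E'
from h import *
go(535,106,114,92.3)
th=np.linspace(-.12,2.17,31);s=-155*np.cos(th);z=155*np.sin(th)
print([[1,float(-b.round(1)),0,float(-a.round(1)),0] for a,b in zip(np.diff(s),np.diff(z))])
E
```

```text
t 4.05 pos [534.5 107.1 115.1] jaw -87.7 turn 0.0 then d [1.1 0.5 1.2] F [-1.   3.   5.4] op 0.138 q6 1.61
[[1, -11.8, 0, 1.0, 0], [1, -11.8, 0, 0.1, 0], [1, -11.8, 0, -0.8, 0], [1, -11.7, 0, -1.7, 0], [1, -11.5, 0, -2.6, 0], [1, -11.3, 0, -3.5, 0], [1, -11.0, 0, -4.3, 0], [1, -10.6, 0, -5.2, 0], [1, -10.2, 0, -6.0, 0], [1, -9.7, 0, -6.7, 0], [1, -9.2, 0, -7.5, 0], [1, -8.6, 0, -8.1, 0], [1, -7.9, 0, -8.8, 0], [1, -7.3, 0, -9.3, 0], [1, -6.5, 0, -9.9, 0], [1, -5.8, 0, -10.3, 0], [1, -4.9, 0, -10.7, 0], [1, -4.1, 0, -11.1, 0], [1, -3.3, 0, -11.4, 0], [1, -2.4, 0, -11.6, 0], [1, -1.5, 0, -11.7, 0], [1, -0.6, 0, -11.8, 0], [1, 0.3, 0, -11.8, 0], [1, 1.2, 0, -11.8, 0], [1, 2.1, 0, -11.6, 0], [1, 3.0, 0, -11.4, 0], [1, 3.9, 0, -11.2, 0], [1, 4.7, 0, -10.9, 0], [1, 5.5, 0, -10.5, 0], [1, 6.3, 0, -10.0, 0]]
```

apply_moves --pt "1 -11.8 0 1.0 0" --pt "1 -11.8 0 0.1 0" --pt "1 -11.8 0 -0.8 0" --pt "1 -11.7 0 -1.7 0" --pt "1 -11.5 0 -2.6 0" --pt "1 -11.3 0 -3.5 0" --pt "1 -11.0 0 -4.3 0" --pt "1 -10.6 0 -5.2 0" --pt "1 -10.2 0 -6.0 0" --pt "1 -9.7 0 -6.7 0"

```text
t: 5.05
eef_pos: [533.2, 134.5, 227.7]
tcp_rot: [0.121, 1.566, -1.409]
ft_force: [0.6, -17.6, 5.8]
opening: 0.138
```

apply_moves --pt "1 -9.2 0 -7.5 0" --pt "1 -8.6 0 -8.1 0" --pt "1 -7.9 0 -8.8 0" --pt "1 -7.3 0 -9.3 0" --pt "1 -6.5 0 -9.9 0" --pt "1 -5.8 0 -10.3 0" --pt "1 -4.9 0 -10.7 0" --pt "1 -4.1 0 -11.1 0" --pt "1 -3.3 0 -11.4 0" --pt "1 -2.4 0 -11.6 0"

```text
t: 6.05
eef_pos: [529.1, 235.1, 288.5]
tcp_rot: [1.325, 1.568, -0.205]
ft_force: [0.8, -3.0, 4.1]
opening: 0.137
```

apply_moves --pt "1 -1.5 0 -11.7 0" --pt "1 -0.6 0 -11.8 0" --pt "1 0.3 0 -11.8 0" --pt "1 1.2 0 -11.8 0" --pt "1 2.1 0 -11.6 0" --pt "1 3.0 0 -11.4 0" --pt "1 3.9 0 -11.2 0" --pt "1 4.7 0 -10.9 0" --pt "1 5.5 0 -10.5 0" --pt "1 6.3 0 -10.0 0"

```text
t: 7.05
eef_pos: [524.7, 348.6, 260.3]
tcp_rot: [0.222, 1.571, -1.309]
ft_force: [0.7, 0.7, -1.6]
opening: 0.14
```

```bash
python3 - <<'E'
from h import *
go(528,262+87,141+128-8,92.3);c=cap('scene','s2')
a=cv2.imread('pics/s2.png')[60:320,260:560];cv2.imwrite('pics/s2c.png',cv2.resize(a,None,fx=2.2,fy=2.2,interpolation=2))
E
```

```text
t 7.05 pos [524.7 348.6 260.3] jaw -87.7 turn 0.0 then d [-0.7  3.3 -0.3] F [ 0.7  0.7 -1.6] op 0.14 q6 2.01
```

View pics/s2c.png

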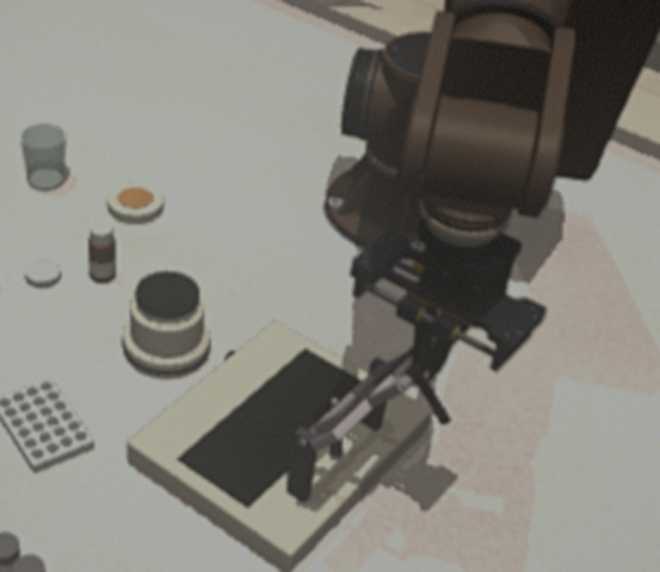

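apply_moves --pt "0.7 0 0 0 0" --pt "0.65 0 0 0 0" --pt "0.65 -10 0 0 0" --pt "0.65 -20 0 0 0" --pt "0.65 -30 0 0 0" --pt "0.4 -20 0 0 -8" --pt "0.4 0 0 0 -8" --pt "0.4 0 0 0 -8" --pt "0.4 0 0 0 -8" --pt "0.4 0 0 0 -8"

```text
t: 8.1
eef_pos: [524.8, 347.3, 342.3]
tcp_rot: [0.924, 1.57, 0.097]
ft_force: [-0.1, -1.3, 0.2]
opening: 0.598
```

apply_moves --pt "0.4 0 0 0 -8" --pt "0.4 0 0 0 -8" --pt "0.4 0 0 0 -8" --pt "0.4 0 0 0 -8" --pt "0.4 0 0 0 -8" --pt "0.4 0 0 0 -7.7" --pt "0.4 0 0 0 0"

```text
t: 8.8
eef_pos: [524.8, 347.3, 342.1]
tcp_rot: [0.157, 1.57, 0.158]
ft_force: [-0.5, 0.6, 0.1]
opening: 0.6
```

```bash
python3 - <<'E'
from h import *
go(454.5,-219,200,0)
E
```

```text
t 8.8 pos [524.8 347.3 342.1] jaw 0.1 turn 0.1 then d [ 142.  -566.4  -70.4] F [-0.5  0.6  0.1] op 0.6 q6 0.48
```

apply_moves --pt "0.4 0 -35.4 -4.4 0" --pt "0.4 0 -35.4 -4.4 0" --pt "0.4 0 -35.4 -4.4 0" --pt "0.4 0 -35.4 -4.4 0" --pt "0.4 0 -35.4 -4.4 0" --pt "0.4 0 -35.4 -4.4 0" --pt "0.4 14 -35.4 -4.4 0" --pt "0.4 14 -35.4 -4.4 0" --pt "0.4 14 -35.4 -4.4 0" --pt "0.4 14 -35.4 -4.4 0"

```text
t: 9.8
eef_pos: [480.2, -7.8, 285.4]
tcp_rot: [-0.367, 1.569, -0.372]
ft_force: [0.6, 0.2, -0.8]
opening: 0.603
```

apply_moves --pt "0.4 14 -35.4 -4.4 0" --pt "0.4 14 -35.4 -4.4 0" --pt "0.4 14 -35.4 -4.4 0" --pt "0.4 14 -35.4 -4.4 0" --pt "0.4 14 -35.4 -4.4 0" --pt "0.4 16 -35.4 -4.4 0" --pt "0.4 0 0 0 0" --pt "0.4 0 0 0 0"

```text
t: 10.6
eef_pos: [454.0, -219.3, 199.3]
tcp_rot: [2.651, 1.571, 2.646]
ft_force: [0.2, 0.7, 0.0]
opening: 0.599
```

```bash
python3 - <<'E'
from h import *
go(454.5,-219,42,0);cap('wrist','w3');cap('top','t3')
E
```

```text
t 10.6 pos [ 454.  -219.3  199.3] jaw -0.3 turn -0.3 then d [157.3   0.3   0.6] F [0.2 0.7 0. ] op 0.599 q6 -0.58
```

View pics/w3.png

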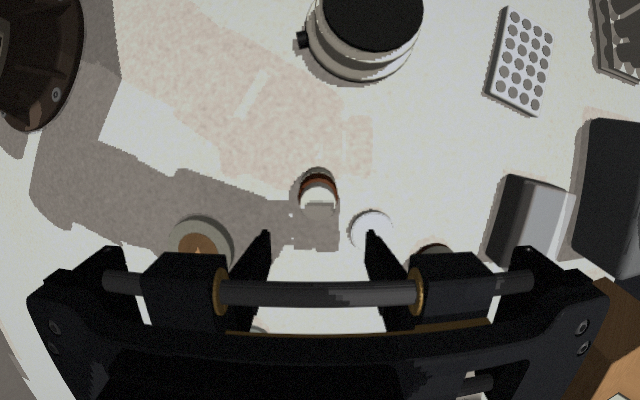

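```bash
python3 - <<'E'
from h import *
c=load('w3')
for y in(-216,-219,-222):print(y,proj(c,[454.5,y,90],1).round(1),proj(c,[454.5,y+17,90],1).round(1),proj(c,[454.5,y-17,90],1).round(1))
print(at(c,301,200,90,1).round(1),at(c,337,200,90,1).round(1),proj(c,[454.5,-199,0],1),proj(c,[434.5,-219,30],1),proj(c,[474.5,-219,30],1))
a=cv2.imread('pics/w3.png')[150:240,260:400];a=cv2.resize(a,(560,360),interpolation=2)
b=cv2.imread('pics/t3.png')[145:250,330:450];b=cv2.resize(b,None,fx=3.4,fy=3.4,interpolation=2)
h=np.zeros((360,560+b.shape[1],3),np.uint8);h[:,:560]=a;h[:b.shape[0],560:]=b[:360];cv2.imwrite('pics/c4.png',cv2.resize(h,None,fx=.8,fy=.8))
E
```

```text
-216 [317.2 198.1] [317.1 179.5] [317.3 216. ]
-219 [317.2 201.3] [317.1 182.8] [317.3 219.1]
-222 [317.2 204.5] [317.1 186.1] [317.3 222.2]
[ 439.9 -217.7   90. ] [ 472.3 -217.9   90. ] [317.14349894 163.36688893] [298.84695713 186.03744071] [335.608013   185.84604837]
```

View pics/c4.png

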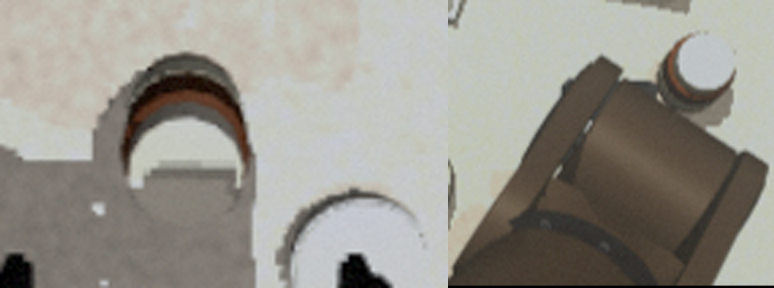

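apply_moves --pt "0.4 30 -1 1 0" --pt "0.4 30 0 0 0" --pt "0.4 30 0 0 0" --pt "0.4 30 0 0 0" --pt "0.4 25 0 0 0" --pt "0.4 12 0 0 0" --pt "0.4 0 0 0 0" --pt "0.8 0 0 0 0" --pt "1 0 0 0 0" --pt "1 0 0 0 0"

```text
t: 11.7
eef_pos: [455.7, -219.8, 43.2]
tcp_rot: [-0.617, 1.569, -0.617]
ft_force: [-0.4, 0.7, 6.4]
opening: 0.415
```

apply_moves --pt "1 0 0 0 0" --pt "1 0 0 0 0" --pt "1 0 0 0 0" --pt "1 0 0 0 0" --pt "1 -5 0 0 0" --pt "1 -20 0 0 0" --pt "1 -40 0 0 0" --pt "1 -40 0 0 0" --pt "1 -40 0 0 0" --pt "1 0 0 0 0"

```text
t: 12.7
eef_pos: [456.6, -220.5, 192.1]
tcp_rot: [-0.587, 1.562, -0.587]
ft_force: [0.4, -0.4, -1.1]
opening: 0.416
```

```bash
python3 - <<'E'
from h import *
go(501,-45,107+42,0);cap('wrist','w5')
E
```

```text
t 12.7 pos [ 456.6 -220.5  192.1] jaw 0.0 turn 0.0 then d [ 42.6 175.7  44.1] F [ 0.4 -0.4 -1.1] op 0.416 q6 -0.58
```

apply_moves --pt "1 0 22 5.5 0" --pt "1 0 22 5.5 0" --pt "1 0 22 5.5 0" --pt "1 0 22 5.5 0" --pt "1 0 22 5.5 0" --pt "1 0 22 5.5 0" --pt "1 0 22 5.5 0" --pt "1 0 22 5.5 0" --pt "1 15 0 0 0" --pt "1 20 0 0 0"

```text
t: 13.75
eef_pos: [499.0, -42.9, 151.1]
tcp_rot: [-2.873, 1.571, -2.872]
ft_force: [-0.0, -0.9, -1.8]
opening: 0.414
```

apply_moves --pt "1 5 0 0 0" --pt "1 2 0 0 0" --pt "1 2 0 0 0" --pt "1 1 0 0 0" --pt "1 1 0 0 0" --pt "1 0 0 0 0" --pt "1 0 0 0 0"

```text
t: 14.45
eef_pos: [498.6, -43.4, 141.4]
tcp_rot: [2.725, 1.569, 2.725]
ft_force: [-3.2, 3.8, 9.8]
opening: 0.419
```

```bash
python3 - <<'E'
from h import *
go(501,-45,107+42-10,0);cap('wrist','w6');cap('top','t6')
a=cv2.imread('pics/w6.png')[60:400,120:520]
b=cv2.imread('pics/t6.png')[130:300,160:420];b=cv2.resize(b,(520,340))
cv2.imwrite('pics/c6.png',np.hstack([a,b])[:, :])
cv2.imwrite('pics/c6.png',cv2.resize(np.hstack([a,b]),None,fx=.86,fy=.86))
E
```

```text
t 14.45 pos [498.6 -43.4 141.4] jaw -0.0 turn -0.0 then d [ 2.4 -1.6  2.4] F [-3.2  3.8  9.8] op 0.419 q6 -0.22
```

View pics/c6.png

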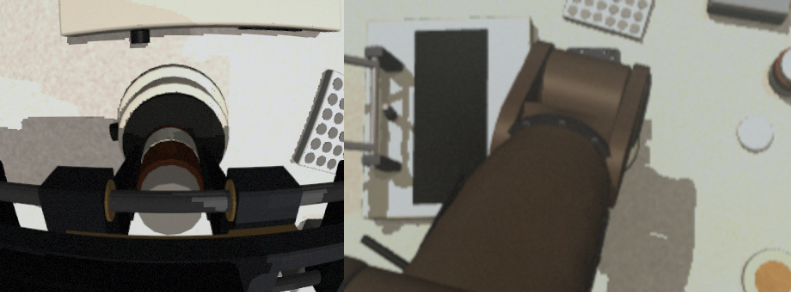

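apply_moves --pt "1 1 0 0 0" --pt "1 1 0 0 0" --pt "1 1 0 0 0" --pt "1 0 0 0 0" --pt "1 0 0 0 0"

```text
t: 15.05
eef_pos: [498.7, -43.5, 139.9]
tcp_rot: [2.238, 1.571, 2.237]
ft_force: [-9.1, 3.8, 30.0]
opening: 0.419
```

apply_moves --pt "1 1 0 0 0" --pt "1 0 0 0 0" --pt "1 0 0 0 0"

```text
t: 15.35
eef_pos: [498.6, -43.6, 139.2]
tcp_rot: [-1.984, 1.571, -1.984]
ft_force: [-11.0, 3.1, 35.6]
opening: 0.416
```

apply_moves --pt "1 1 0 0 0" --pt "1 0 0 0 0" --pt "1 0 0 0 0"

```text
t: 15.65
eef_pos: [498.7, -43.8, 138.3]
tcp_rot: [-1.222, 1.57, -1.222]
ft_force: [-10.4, 2.0, 35.4]
opening: 0.415
```

apply_moves --pt "1 0 0 0 0" --pt "1 0 0 0 0" --pt "1 0 0 0 0" --pt "1 0 0 0 0" --pt "1 0 0 0 0" --pt "1 0 0 0 0" --pt "1 0 0 0 0" --pt "1 0 0 0 0" --pt "1 0 0 0 0" --pt "1 0 0 0 0"

```text
t: 16.65
eef_pos: [498.7, -43.7, 138.3]
tcp_rot: [-1.365, 1.57, -1.365]
ft_force: [-11.3, 1.1, 34.4]
opening: 0.417
```

apply_moves --pt "1 0 0 0 0" --pt "1 0 0 0 0" --pt "1 0 0 0 0" --pt "1 0 0 0 0" --pt "1 0 0 0 0" --pt "1 0 0 0 0" --pt "1 0 0 0 0" --pt "1 0 0 0 0" --pt "1 0 0 0 0" --pt "1 0 0 0 0"

```text
t: 17.65
eef_pos: [498.7, -43.8, 138.3]
tcp_rot: [-1.303, 1.57, -1.303]
ft_force: [-10.8, 2.4, 35.6]
opening: 0.417
```

apply_moves --pt "1 0 0 0 0" --pt "1 0 0 0 0" --pt "1 0 0 0 0" --pt "1 0 0 0 0" --pt "1 -5 0 0 0" --pt "1 -15 0 0 0" --pt "1 -20 0 0 0" --pt "1 -20 0 0 0" --pt "1 0 0 0 0" --pt "1 0 0 0 0"

```text
t: 18.65
eef_pos: [498.9, -43.7, 195.6]
tcp_rot: [-3.137, 1.57, -3.138]
ft_force: [-0.7, 0.3, -2.0]
opening: 0.415
```

```bash
python3 - <<'E'
from h import *
print('bottle z off: TCP 138 at base 97');go(595,175,45+42+15,0);cap('scene','s7')
c=cap('wrist','w7')
a=cv2.imread('pics/s7.png')[100:260,230:430];a=cv2.resize(a,(400,320));b=cv2.imread('pics/w7.png')[60:380,120:520]
cv2.imwrite('pics/c7.png',np.hstack([a,b]))
E
```

```text
bottle z off: TCP 138 at base 97
t 18.65 pos [498.9 -43.7 195.6] jaw -0.0 turn -0.0 then d [ 93.6 218.7  96.2] F [-0.7  0.3 -2. ] op 0.415 q6 -0.22
```

View pics/c7.png

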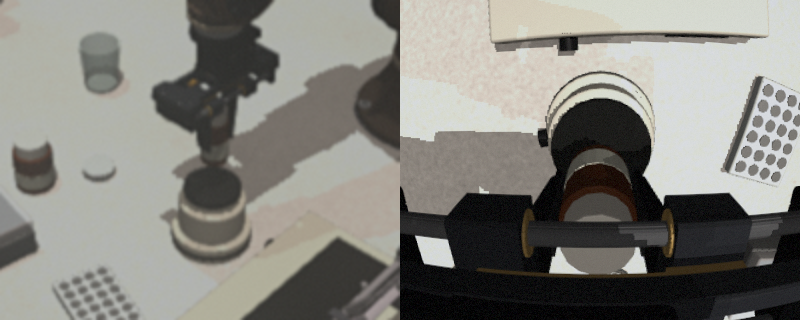

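apply_moves --pt "1 0 22.4 10.9 0" --pt "1 0 22.4 10.9 0" --pt "1 0 22.4 10.9 0" --pt "1 0 22.4 10.9 0" --pt "1 0 22.4 10.9 0" --pt "1 0 22.4 10.9 0" --pt "1 0 22.4 10.9 0" --pt "1 0 22.4 10.9 0" --pt "1 0 22.4 10.9 0" --pt "1 0 22.4 10.9 0"

```text
t: 19.75
eef_pos: [608.2, 181.2, 194.5]
tcp_rot: [-2.908, 1.568, -2.908]
ft_force: [-0.0, -0.6, -0.9]
opening: 0.416
```

apply_moves --pt "1 20 0 0 0" --pt "1 25 0 0 0" --pt "1 25 0 0 0" --pt "1 20 0 0 0" --pt "1 10 0 0 0" --pt "1 0 0 0 0" --pt "1 0 0 0 0"

```text
t: 20.45
eef_pos: [608.5, 180.3, 96.3]
tcp_rot: [-0.695, 1.571, -0.695]
ft_force: [0.7, 0.3, -1.4]
opening: 0.422
```

```bash
python3 - <<'E'
from h import *
go(608,180.7,86,0)
E
```

```text
t 20.45 pos [608.5 180.3  96.3] jaw -0.0 turn -0.0 then d [10.3  0.4 -0.5] F [ 0.7  0.3 -1.4] op 0.422 q6 0.18
```

apply_moves --pt "1 5 0 0 0" --pt "1 3 0 0 0" --pt "1 0 0 0 0" --pt "1 0 0 0 0"

```text
t: 20.85
eef_pos: [608.3, 180.4, 88.3]
tcp_rot: [-0.171, 1.571, -0.171]
ft_force: [0.0, 0.3, -1.1]
opening: 0.418
```

apply_moves --pt "1 1 0 0 0" --pt "1 0 0 0 0" --pt "1 0 0 0 0"

```text
t: 21.15
eef_pos: [608.2, 180.4, 87.1]
tcp_rot: [-0.936, 1.571, -0.936]
ft_force: [0.3, -0.1, -2.1]
opening: 0.419
```

apply_moves --pt "1 1 0 0 0" --pt "1 0 0 0 0" --pt "1 0 0 0 0"

```text
t: 21.45
eef_pos: [608.3, 180.4, 86.5]
tcp_rot: [0.08, 1.57, 0.08]
ft_force: [-2.4, 0.5, 5.3]
opening: 0.413
```

apply_moves --pt "0.45 0 0 0 0" --pt "0.35 0 0 0 0" --pt "0.35 0 0 0 0" --pt "0.35 -15 0 0 0" --pt "0.35 -30 0 0 0" --pt "0.2 -35 0 0 0" --pt "0 -35 0 0 0" --pt "0 -15 -30 0 0" --pt "0 0 -40 0 0" --pt "0 0 -40 0 0"

```text
t: 22.45
eef_pos: [608.2, 69.5, 218.0]
tcp_rot: [-0.069, 1.569, -0.067]
ft_force: [0.8, -0.2, 0.8]
opening: 0.982
```

apply_moves --pt "0 0 -40 0 0" --pt "0 0 -40 0 0" --pt "0 0 -40 0 0" --pt "0 0 -40 0 0" --pt "0 0 -40 0 0" --pt "0 0 -40 0 0" --pt "0 0 -40 0 0" --pt "0 0 -30 0 0" --pt "0 0 0 0 0" --pt "0 0 0 0 0"

```text
t: 23.45
eef_pos: [608.0, -239.9, 216.8]
tcp_rot: [-0.296, 1.57, -0.297]
ft_force: [-0.6, -0.0, -0.4]
opening: 1.001
```

```bash
python3 - <<'E'
from h import *
go(608,-332,200,0);cap('wrist','w8');cap('top','t8')
c=load('w8');print(proj(c,[608,-332,90],1))
b=cv2.imread('pics/t8.png')[130:270,160:460];b=cv2.resize(b,(600,280))
a=cv2.imread('pics/w8.png')[100:260,150:450];a=cv2.resize(a,(600,320))
cv2.imwrite('pics/c8.png',np.vstack([b,a]))
E
```

```text
t 23.45 pos [ 608.  -239.9  216.8] jaw -0.1 turn -0.1 then d [ 16.8 -92.1  -0. ] F [-0.6 -0.  -0.4] op 1.001 q6 -0.48
[316.80771773 280.44488705]
```

View pics/c8.png

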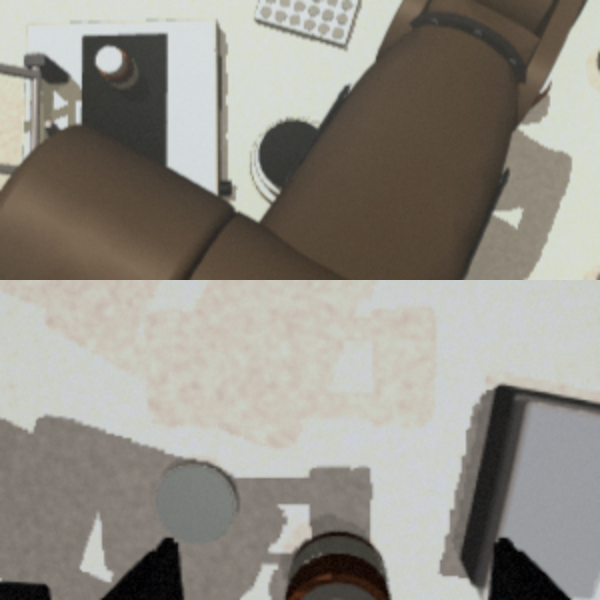

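```bash
python3 - <<'E'
from h import *
print('b40',at(load('t8'),216,160,135).round(1))
c=load('w8')
for y in(-328,-332,-336):print(y,proj(c,[608.5,y+32,0],1).round(1),proj(c,[608.5,y+32,68],1).round(1),proj(c,[576.5,y,68],1),proj(c,[640.5,y,68],1))
E
```

```text
b40 [605.4 174.6 135. ]
-328 [317.2 220.2] [317.2 241.3] [288.73472511 267.25773114] [345.80069528 267.16768785]
-332 [317.2 223.1] [317.2 244.7] [288.87507306 270.35653037] [345.67261037 270.26693792]
-336 [317.2 226. ] [317.2 248.1] [289.0159901  273.42152834] [345.54388169 273.33238517]
```

apply_moves --pt "0 2 -20 0 0" --pt "0 5 -20 0 0" --pt "0 5 -15 0 0" --pt "0 5 -5 0 0" --pt "0 0 0 0 0" --pt "0 0 0 0 0"

```text
t: 24.15
eef_pos: [608.1, -299.5, 198.8]
tcp_rot: [2.514, 1.57, 2.514]
ft_force: [-0.5, -0.2, -0.0]
opening: 1.0
```

```bash
python3 - <<'E'
from h import *
go(608,-332,42,0);c=cap('wrist','w9')
a=cv2.imread('pics/w9.png')[150:310,200:440];cv2.imwrite('pics/c9.png',cv2.resize(a,None,fx=3,fy=3,interpolation=2))
for y in(-326,-332,-338):print(y,proj(c,[608,y,90],1).round(1),proj(c,[608,y+27,90],1).round(1),proj(c,[608,y-27,90],1).round(1),proj(c,[608,y+32,68],1).round(1),proj(c,[608,y+32,0],1).round(1))
print(proj(c,[581,-332,90],1),proj(c,[635,-332,90],1))
E
```

```text
t 24.15 pos [ 608.1 -299.5  198.8] jaw -0.0 turn -0.0 then d [156.8 -32.6  -0. ] F [-0.5 -0.2 -0. ] op 1.0 q6 -0.55
-326 [316.6 229.3] [316.5 201.3] [316.6 255.5] [316.6 189.9] [316.8 175.9]
-332 [316.6 235.3] [316.6 207.6] [316.6 261.1] [316.6 195.9] [316.8 180.9]
-338 [316.6 241.2] [316.6 213.9] [316.6 266.5] [316.6 201.9] [316.8 185.8]
[287.69216602 235.19738946] [345.50641871 235.18488681]
```

View pics/c9.png

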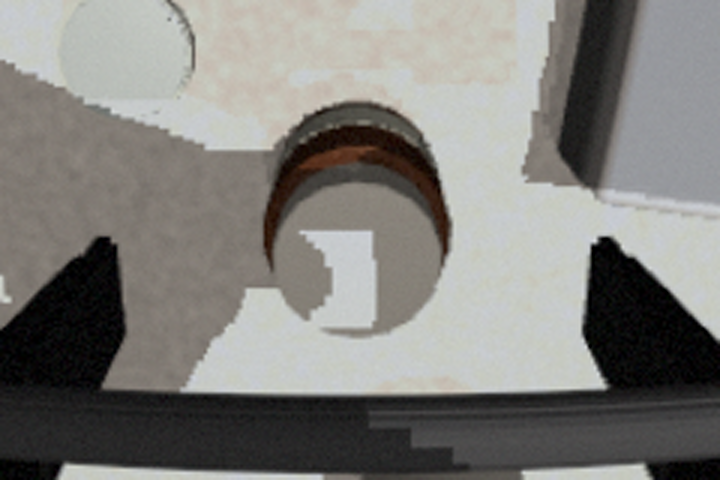

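apply_moves --pt "0 0 -20 2.4 0" --pt "0 0 -14.5 0 0" --pt "0 30 0 0 0" --pt "0 30 0 0 0" --pt "0 30 0 0 0" --pt "0 30 0 0 0" --pt "0 25 0 0 0" --pt "0 12 0 0 0" --pt "0 0 0 0 0" --pt "0.5 0 0 0 0"

```text
t: 25.2
eef_pos: [611.1, -334.4, 43.2]
tcp_rot: [-0.63, 1.57, -0.63]
ft_force: [0.1, 0.1, 0.1]
opening: 0.958
```

apply_moves --pt "1 0 0 0 0" --pt "1 0 0 0 0" --pt "1 0 0 0 0" --pt "1 0 0 0 0" --pt "1 0 0 0 0" --pt "1 0 0 0 0"

```text
t: 25.8
eef_pos: [610.7, -334.2, 42.8]
tcp_rot: [-0.858, 1.57, -0.857]
ft_force: [-1.9, 1.3, 6.4]
opening: 0.668
```

```bash
python3 - <<'E'
from h import *
go(610.5,-334,42,0)
c=load('t8');im=cv2.imread('pics/t8.png').min(2)
print(im[150:172,206:228])
E
```

```text
t 25.8 pos [ 610.7 -334.2   42.8] jaw 0.0 turn 0.0 then d [ 0.8  0.2 -0.2] F [-1.9  1.3  6.4] op 0.668 q6 -0.6
[[ 58  60  55  60  57  59  59  60  62  58  61  58  61  59  59  62  60  62
   65  60  62  62]
 [ 58  58  57  57  57  61  58  59  56  59  58  61  59  59  60  59  59  61
   62  60  62  62]
 [ 59  58  59  59  59  55  65  90  95  69  67  59  61  61  62  59  58  61
   61  60  59  63]
 [ 59  59  59  59  64 110 162 175 175 166 164 151  74  58  58  58  63  58
   62  62  57  63]
 [ 57  58  58  70 138 180 212 214 215 215 214 211 162 112  61  59  58  59
   60  57  60  60]
 [ 58  57  72 139 195 212 213 217 212 211 214 213 214 183  97  64  58  58
   59  60  60  59]
 [ 55  58 101 197 214 214 214 214 212 213 215 214 215 212 171  69  60  55
   60  59  59  60]
 [ 54  75 148 213 213 212 213 214 214 214 212 213 215 211 206  86  72  54
   59  60  60  59]
 [ 58  91 197 214 214 212 213 213 215 215 214 214 214 214 206  94  73  55
   56  58  59  56]
 [ 58  96 214 212 213 216 215 212 213 213 215 213 213 213 206  98  71  54
   53  56  76  58]
 [ 57  99 214 214 214 214 213 214 214 214 215 212 215 213 2
[... 357 characters left out ...]
2 210 180 108  77  74  64  56
   50  52  55  69]
 [ 59  56  54  60 103 172 187 194 204 194 182 165 107  77  78  68  55  50
   51  46  57  74]
 [ 56  55  58  56  58  76 113 124 151 125 105  77  79  78  71  55  50  53
   51  52  56  74]
 [ 58  56  58  56  55  60  66  69  68  71  74  69  64  66  58  49  52  51
   50  53  61  75]
 [ 52  57  56  52  59  54  52  54  50  52  60  58  53  53  53  50  48  50
   57  59  70  73]
 [ 56  53  53  55  56  55  58  62  49  49  49  51  51  49  49  50  49  50
   60  73  76  73]
 [ 53  53  58  59  58  57  54  63  53  53  47  48  50  49  50  53  54  56
   68  75  74  70]
 [ 57  55  54  55  56  52  52  54  53  57  56  64  52  54  55  60  68  69
   77  79  73  61]]
```

apply_moves --pt "1 -5 0 0 0" --pt "1 -20 0 0 0" --pt "1 -40 0 0 0" --pt "1 -45 0 0 0" --pt "1 -40 0 0 0" --pt "1 0 24 -9 0" --pt "1 0 24 -9 0" --pt "1 0 24 -9 0" --pt "1 0 24 -9 0" --pt "1 0 24 -9 0"

```text
t: 26.8
eef_pos: [565.0, -213.1, 192.0]
tcp_rot: [2.683, 1.57, 2.683]
ft_force: [-0.2, -0.6, -2.6]
opening: 0.668
```

apply_moves --pt "1 0 24 -9 0" --pt "1 0 24 -9 0" --pt "1 0 24 -9 0" --pt "1 0 24 -9 0" --pt "1 0 24 -9 0" --pt "1 0 24 -10 0" --pt "1 0 25 -10 0" --pt "1 10 0 0 0" --pt "1 20 0 0 0" --pt "1 5 0 0 0"

```text
t: 27.8
eef_pos: [500.1, -45.2, 155.5]
tcp_rot: [2.982, 1.568, 2.983]
ft_force: [0.0, -0.4, -3.1]
opening: 0.663
```

apply_moves --pt "1 0 0 0 0" --pt "1 0 0 0 0"

```text
t: 28.0
eef_pos: [501.0, -45.6, 157.4]
tcp_rot: [-0.583, 1.571, -0.583]
ft_force: [0.4, 0.1, -2.0]
opening: 0.67
```

```bash
python3 - <<'E'
from h import *
go(500.5,-45,149,0)
E
```

```text
t 28.0 pos [501.  -45.6 157.4] jaw -0.0 turn -0.0 then d [ 8.4  0.6 -0.5] F [ 0.4  0.1 -2. ] op 0.67 q6 -0.22
```

apply_moves --pt "1 6 0 0 0" --pt "1 3 0 0 0" --pt "1 3 0 0 0" --pt "1 3 0 0 0" --pt "1 2 0 0 0" --pt "1 1 0 0 0" --pt "1 1 0 0 0" --pt "1 0 0 0 0" --pt "1 0 0 0 0"

```text
t: 28.9
eef_pos: [501.0, -45.4, 139.7]
tcp_rot: [-0.409, 1.569, -0.409]
ft_force: [-4.8, -0.8, 19.8]
opening: 0.671
```

apply_moves --pt "1 1 0 0 0" --pt "1 0 0 0 0" --pt "1 0 0 0 0"

```text
t: 29.2
eef_pos: [501.0, -45.4, 139.4]
tcp_rot: [-0.395, 1.568, -0.395]
ft_force: [-7.6, -1.6, 30.0]
opening: 0.67
```

apply_moves --pt "1 1 0 0 0" --pt "1 0 0 0 0" --pt "1 0 0 0 0"

```text
t: 29.5
eef_pos: [501.1, -45.4, 138.8]
tcp_rot: [-0.402, 1.568, -0.402]
ft_force: [-8.8, -0.6, 36.5]
opening: 0.669
```

apply_moves --pt "1 0 0 0 0" --pt "1 0 0 0 0" --pt "1 0 0 0 0" --pt "1 0 0 0 0" --pt "1 0 0 0 0" --pt "1 0 0 0 0" --pt "1 0 0 0 0" --pt "1 0 0 0 0" --pt "1 0 0 0 0" --pt "1 0 0 0 0"

```text
t: 30.5
eef_pos: [501.1, -45.4, 138.8]
tcp_rot: [-0.395, 1.568, -0.394]
ft_force: [-9.1, -0.8, 36.5]
opening: 0.667
```

apply_moves --pt "1 0 0 0 0" --pt "1 0 0 0 0" --pt "1 0 0 0 0" --pt "1 0 0 0 0" --pt "1 0 0 0 0" --pt "1 0 0 0 0" --pt "1 0 0 0 0" --pt "1 0 0 0 0" --pt "1 0 0 0 0" --pt "1 0 0 0 0"

```text
t: 31.5
eef_pos: [501.1, -45.4, 138.8]
tcp_rot: [-0.401, 1.568, -0.401]
ft_force: [-9.3, -0.7, 36.7]
opening: 0.67
```

apply_moves --pt "1 0 0 0 0" --pt "1 0 0 0 0" --pt "1 0 0 0 0" --pt "1 0 0 0 0" --pt "1 -5 0 0 0" --pt "1 -15 0 0 0" --pt "1 -20 0 0 0" --pt "1 -20 0 0 0" --pt "1 0 0 0 0" --pt "1 0 0 0 0"

```text
t: 32.5
eef_pos: [500.4, -45.1, 195.6]
tcp_rot: [-1.789, 1.571, -1.789]
ft_force: [-0.3, 1.0, -3.6]
opening: 0.672
```

```bash
python3 - <<'E'
from h import *
go(452,173.5,86,0)
E
```

```text
t 32.5 pos [500.4 -45.1 195.6] jaw -0.0 turn -0.0 then d [109.5 218.6 -48.4] F [-0.3  1.  -3.6] op 0.672 q6 -0.22
```

apply_moves --pt "1 0 21.9 -4.8 0" --pt "1 0 21.9 -4.8 0" --pt "1 0 21.9 -4.8 0" --pt "1 0 21.9 -4.8 0" --pt "1 0 21.9 -4.8 0" --pt "1 0 21.9 -4.8 0" --pt "1 0 21.9 -4.8 0" --pt "1 0 21.9 -4.8 0" --pt "1 0 21.9 -4.8 0" --pt "1 0 21.9 -4.8 0"

```text
t: 33.5
eef_pos: [451.8, 174.6, 194.6]
tcp_rot: [-2.882, 1.569, -2.882]
ft_force: [0.0, 1.4, -2.8]
opening: 0.671
```

apply_moves --pt "1 20 0 0 0" --pt "1 25 0 0 0" --pt "1 25 0 0 0" --pt "1 20 0 0 0" --pt "1 10 0 0 0" --pt "1 3 0 0 0" --pt "1 2 0 0 0" --pt "1 0 0 0 0" --pt "1 0 0 0 0"

```text
t: 34.4
eef_pos: [452.9, 173.9, 91.7]
tcp_rot: [0.163, 1.57, 0.163]
ft_force: [-0.3, 0.6, -2.1]
opening: 0.673
```

apply_moves --pt "1 2 0 0 0" --pt "1 0 0 0 0" --pt "1 0 0 0 0"

```text
t: 34.7
eef_pos: [452.7, 173.9, 89.2]
tcp_rot: [-0.12, 1.57, -0.12]
ft_force: [-0.2, -0.1, -2.3]
opening: 0.671
```

apply_moves --pt "1 1.3 0 0 0" --pt "1 0 0 0 0" --pt "1 0 0 0 0"

```text
t: 35.0
eef_pos: [452.6, 173.9, 87.8]
tcp_rot: [-1.979, 1.571, -1.979]
ft_force: [-0.3, -0.5, -1.7]
opening: 0.671
```

apply_moves --pt "1 0.7 0 0 0" --pt "1 0 0 0 0" --pt "1 0 0 0 0"

```text
t: 35.3
eef_pos: [452.7, 173.9, 87.1]
tcp_rot: [-0.595, 1.571, -0.595]
ft_force: [0.3, -0.4, -2.9]
opening: 0.669
```

apply_moves --pt "1 0.8 0 0 0" --pt "1 0 0 0 0" --pt "1 0 0 0 0"

```text
t: 35.6
eef_pos: [452.6, 173.9, 87.0]
tcp_rot: [0.131, 1.57, 0.131]
ft_force: [-3.8, 0.0, 10.2]
opening: 0.669
```

apply_moves --pt "0.15 0 0 0 0" --pt "0 0 0 0 0" --pt "0 0 0 0 0" --pt "0 -15 0 0 0" --pt "0 -35 0 0 0" --pt "0 -40 0 0 0" --pt "0 -40 0 0 0" --pt "0.3 -40 0 0 8" --pt "0.55 -40 0 0 8" --pt "0.55 -43 0 0 8"

```text
t: 36.6
eef_pos: [452.2, 173.7, 340.8]
tcp_rot: [-2.264, 1.57, -2.689]
ft_force: [0.6, 0.4, 0.1]
opening: 0.805
```

apply_moves --pt "0.55 0 0 0 8" --pt "0.55 0 0 0 8" --pt "0.55 0 0 0 8" --pt "0.55 0 0 0 8" --pt "0.55 0 0 0 8" --pt "0.55 0 0 0 8" --pt "0.55 0 0 0 8" --pt "0.55 0 0 0 7.7" --pt "0.55 0 0 0 0"

```text
t: 37.5
eef_pos: [452.6, 173.8, 339.1]
tcp_rot: [-1.046, 1.57, -2.579]
ft_force: [0.6, -0.1, -0.5]
opening: 0.449
```

```bash
python3 - <<'E'
from h import *
go(524.7,353,258,92.3);cap('wrist','w10');cap('scene','s10')
b=cv2.imread('pics/s10.png')[130:330,290:510];b=cv2.resize(b,(440,400))
a=cv2.imread('pics/w10.png')[0:400,0:360]
cv2.imwrite('pics/c10.png',np.hstack([b,a]))
E
```

```text
t 37.5 pos [452.6 173.8 339.1] jaw -87.8 turn -0.1 then d [  81.1   79.3 -176.1] F [ 0.6 -0.1 -0.5] op 0.449 q6 1.76
```

View pics/c10.png

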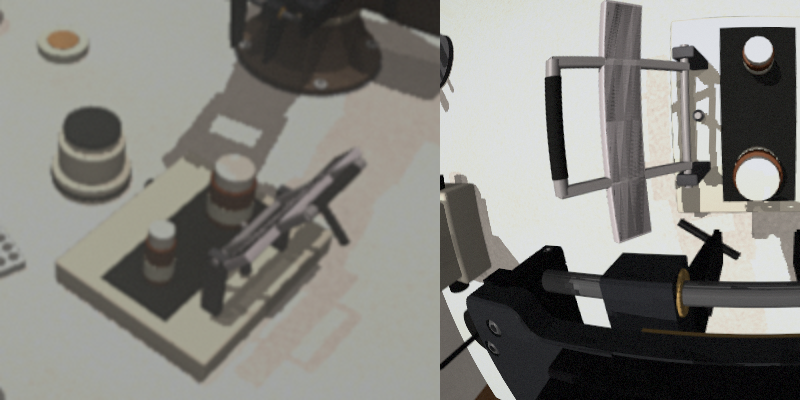

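```bash
python3 - <<'E'
from h import *
c=load('w10')
s=at(c,319,53,135,1);b=at(c,318,176,135,1)
for n,p in(('s',s),('b',b)):print(n,p.round(1),'off',(p[1]-177-.0486*(p[0]-531.5)).round(1))
print('matedges', [at(c,*p,45,1).round(1) for p in((282,28),(280,198),(356,28))])
for z in(258,266,272):print(at(c,117,128,z,1).round(1))
E
```

```text
s [604.  177.5 135. ] off -3.0
b [458.2 173.1 135. ] off -0.3
matedges [array([659.9, 232.8,  45. ]), array([404. , 228.7,  45. ]), array([664.2, 125.6,  45. ])]
[523.1 354.7 258. ]
[523.4 348.8 266. ]
[523.6 344.3 272. ]
```

apply_moves --pt "0.55 0 16 -34.6 0" --pt "0.55 0 16 -34.6 0" --pt "0.55 0 16 -34.6 0" --pt "0.55 0 16 -34.6 0" --pt "0.55 0 15 -34.6 0" --pt "0.55 0 0 0 0" --pt "0.55 20 0 0 0" --pt "0.55 20 0 0 0" --pt "0.55 20 0 0 0" --pt "0.55 20 0 0 0"

```text
t: 38.6
eef_pos: [524.4, 349.3, 258.5]
tcp_rot: [-0.375, 1.571, -1.902]
ft_force: [0.1, -0.3, 0.7]
opening: 0.451
```

apply_moves --pt "0.55 0 0 0 0" --pt "0.7 0 0 0 0" --pt "0.8 0 0 0 0" --pt "1 0 0 0 0" --pt "1 0 0 0 0" --pt "1 0 0 0 0" --pt "1 0 0 0 0"

```text
t: 39.3
eef_pos: [524.8, 351.1, 260.4]
tcp_rot: [2.484, 1.567, 0.953]
ft_force: [0.1, 7.1, 2.4]
opening: 0.135
```

```bash
python3 - <<'E'
from h import *
go(524.7,352,258,92.3)
s=status.state()['eef_pos']; 
th0=np.arctan2(s[2]+8-141,262.5-s[1]);print(th0,np.hypot(s[2]+8-141,262.5-s[1]))
th=np.linspace(th0,0.0,31);s=-155*np.cos(th);z=155*np.sin(th)
print([[1,float(-b.round(1)),0,float(-a.round(1)),0] for a,b in zip(np.diff(s),np.diff(z))])
E
```

```text
t 39.3 pos [524.8 351.1 260.4] jaw -87.7 turn 0.0 then d [ 2.4 -0.1 -0.9] F [0.1 7.1 2.4] op 0.135 q6 2.01
2.178631396388453 155.13801854299814
[[1, -6.1, 0, 9.5, 0], [1, -5.4, 0, 9.9, 0], [1, -4.7, 0, 10.2, 0], [1, -3.9, 0, 10.6, 0], [1, -3.1, 0, 10.8, 0], [1, -2.3, 0, 11.0, 0], [1, -1.5, 0, 11.2, 0], [1, -0.7, 0, 11.2, 0], [1, 0.1, 0, 11.3, 0], [1, 0.9, 0, 11.2, 0], [1, 1.7, 0, 11.1, 0], [1, 2.5, 0, 11.0, 0], [1, 3.3, 0, 10.8, 0], [1, 4.1, 0, 10.5, 0], [1, 4.8, 0, 10.2, 0], [1, 5.6, 0, 9.8, 0], [1, 6.3, 0, 9.3, 0], [1, 6.9, 0, 8.9, 0], [1, 7.6, 0, 8.3, 0], [1, 8.1, 0, 7.8, 0], [1, 8.7, 0, 7.2, 0], [1, 9.2, 0, 6.5, 0], [1, 9.6, 0, 5.8, 0], [1, 10.0, 0, 5.1, 0], [1, 10.4, 0, 4.4, 0], [1, 10.7, 0, 3.6, 0], [1, 10.9, 0, 2.8, 0], [1, 11.1, 0, 2.0, 0], [1, 11.2, 0, 1.2, 0], [1, 11.2, 0, 0.4, 0]]
```

apply_moves --pt "1 -6.1 0 9.5 0" --pt "1 -5.4 0 9.9 0" --pt "1 -4.7 0 10.2 0" --pt "1 -3.9 0 10.6 0" --pt "1 -3.1 0 10.8 0" --pt "1 -2.3 0 11.0 0" --pt "1 -1.5 0 11.2 0" --pt "1 -0.7 0 11.2 0" --pt "1 0.1 0 11.3 0" --pt "1 0.9 0 11.2 0"

```text
t: 40.3
eef_pos: [529.0, 243.4, 286.9]
tcp_rot: [2.367, 1.568, 0.837]
ft_force: [0.1, 3.5, 1.9]
opening: 0.139
```

apply_moves --pt "1 1.7 0 11.1 0" --pt "1 2.5 0 11.0 0" --pt "1 3.3 0 10.8 0" --pt "1 4.1 0 10.5 0" --pt "1 4.8 0 10.2 0" --pt "1 5.6 0 9.8 0" --pt "1 6.3 0 9.3 0" --pt "1 6.9 0 8.9 0" --pt "1 7.6 0 8.3 0" --pt "1 8.1 0 7.8 0"

```text
t: 41.3
eef_pos: [532.7, 144.7, 234.3]
tcp_rot: [-1.034, 1.57, -2.564]
ft_force: [-1.7, 1.7, -0.1]
opening: 0.136
```

apply_moves --pt "1 8.7 0 7.2 0" --pt "1 9.2 0 6.5 0" --pt "1 9.6 0 5.8 0" --pt "1 10.0 0 5.1 0" --pt "1 10.4 0 4.4 0" --pt "1 10.7 0 3.6 0" --pt "1 10.9 0 2.8 0" --pt "1 8 0 1.5 0" --pt "1 0 0 0 0" --pt "1 0 0 0 0"

```text
t: 42.3
eef_pos: [534.3, 108.3, 157.4]
tcp_rot: [-0.875, 1.57, -2.405]
ft_force: [-2.3, -4.3, -2.2]
opening: 0.14
```

```bash
python3 - <<'E'
from h import *
go(532,107.5,133,92.3)
E
```

```text
t 42.3 pos [534.3 108.3 157.4] jaw -87.7 turn 0.0 then d [24.4 -2.3  0.7] F [-2.3 -4.3 -2.2] op 0.14 q6 1.61
```

apply_moves --pt "1 6 0 0.6 0" --pt "1 6 0 0.3 0" --pt "1 5 0 0 0" --pt "1 3 0 0 0" --pt "1 2 0 0 0" --pt "1 0 0 0 0" --pt "1 0 0 0 0"

```text
t: 43.0
eef_pos: [534.3, 106.3, 135.8]
tcp_rot: [-0.17, 1.568, -1.7]
ft_force: [-1.9, -15.4, -2.2]
opening: 0.143
```

apply_moves --pt "1 1 0 -1.5 0" --pt "0.8 0 0 0 0" --pt "0.6 0 0 0 0" --pt "0.55 0 0 0 0" --pt "0.55 0 0 0 0" --pt "0.55 0 0 0 0" --pt "0.55 -15 0 0 0" --pt "0.55 -30 0 0 0" --pt "0.55 -40 0 0 0" --pt "0.55 -40 0 0 0"

```text
t: 44.0
eef_pos: [534.0, 109.4, 261.0]
tcp_rot: [-1.666, 1.57, 3.087]
ft_force: [0.7, 0.6, 0.6]
opening: 0.45
```

apply_moves --pt "0.55 0 -17 40 0" --pt "0.55 0 -17 40 0" --pt "0.55 0 -17 40 0" --pt "0.55 0 -17 40 0" --pt "0.55 0 -17 40 0" --pt "0.55 0 -17 40 0" --pt "0.55 0 -17 40 0" --pt "0.55 0 -17 40 0" --pt "0.55 0 0 0 0" --pt "0.55 0 0 0 0"

```text
t: 45.0
eef_pos: [411.0, -216.4, 259.7]
tcp_rot: [1.978, 1.571, 0.446]
ft_force: [-0.2, -0.5, 0.2]
opening: 0.455
```

```bash
python3 - <<'E'
from h import *
go(0,0,0);cap('scene','s11');cap('top','t11')
a=cv2.imread('pics/s11.png')[130:330,230:490];a=cv2.resize(a,(520,400),interpolation=2)
b=cv2.imread('pics/t11.png')[120:280,155:345];b=cv2.resize(b,(275,232),interpolation=2)
w=cv2.imread('pics/s11.png')[40:300,0:420];w=cv2.resize(w,(275,168))
cv2.imwrite('pics/c11.png',np.hstack([a,np.vstack([b,w])]))
E
```

```text
t 45.0 pos [ 411.  -216.4  259.7] jaw -87.8 turn 0 then d [ 259.6 -402.6 -231.8] F [-0.2 -0.5  0.2] op 0.455 q6 0.91
```

View pics/c11.png

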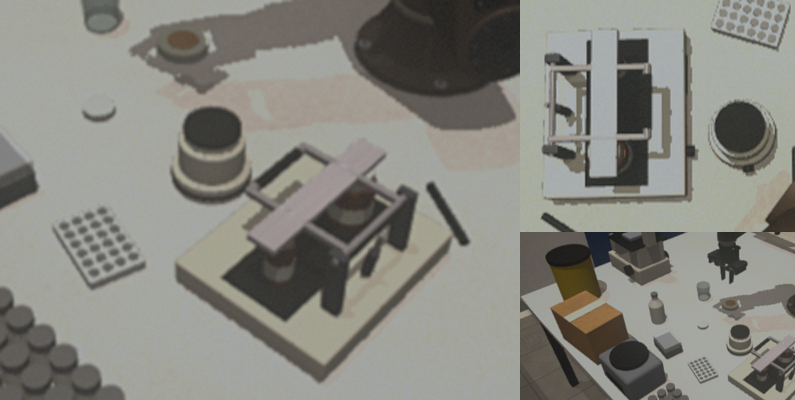

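```bash
python3 -c "
from cell import env
print(env.job_done())"
```

```text
the job is handed in; nothing more can be done
None
```

The job is done and handed in at about 45 s of robot time. I found two bottles, the 40 mm and the 64 mm.

- **Clamp opening:** I swung the clamp over centre to its open stop before touching any bottle.
- **Mixer, each bottle in turn, 40 mm first:** I pressed the bottle on the middle of the pad until it met the stop, at about 35 N. I then held it there for at least 2.4 s. In the 40 mm press the bottle seemed to slip about 1 mm in the grip, but it stayed upright.
- **Mat:** The wrist camera put the 40 mm bottle 3 mm and the 64 mm bottle 0.3 mm off the mat's centre line. A top-camera reading for the 40 mm bottle was about 1.8 mm off. All of these carry about 2 mm of calibration error.
- **Clamp closing:** I swung the clamp down onto the caps, let go and moved the arm away.

The last pictures show both bottles upright under the bar, the clamp staying shut, and nothing on the bench visibly moved. The mixer pad has no sensor reading I could see, so "fully down" rests on the force rising sharply and on the measured tool height. No check failed.

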